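# Send the sample carriage to its read station and lock it there

## Task

Slide the carriage, with the sample jar standing on it, from the loading end of the bench slide to the read station at the other end, where it must end up locked. Hold its red lock tab pressed down while you slide, so that the tab never springs up into one of the in-between notches; then find by feel, in the green zone, the hidden catch that lets the tab spring fully up again, and let go. The jar has to stay upright in its cup, and the two white bottles and the teal-capped tube beside the slide are to be left where they are.

Things in the scene. Friction and masses are not known exactly. Their poses are not given: they have to be found in the camera images.
- slide_origin (a point): Centre of the underside of the fixed bench slide (z = 0). Axes: +y is the way the carriage travels from loading end to read station, +x the back, z up. A grey bed 96 (x) x 356 (y) x 6 mm with steel guide bars and black end blocks 34 mm high; a white read head (30 x 90, 78 mm high) is centred at x 65, y 90 mm. A red pointer on the carriage, level with the tab, runs along a scale at the front.
- home_zone (a point): Middle of the green bar (44 mm long along y) on the scale at the bed's front edge, 7 mm up; same axes. The hidden home catch is reached with the pointer (the tab's middle, along y) within 15 mm of this point. Four black ticks on the white scale mark the notches.
- carriage (a joint): Travel along +y, m. Starts locked at 0. Range to 0.168, friction 1.5 N. The strip inside has notches at 0, 0.020, 0.040 and 0.060; from 0.065 on it is plain but for one hidden home catch, readjusted each time: anywhere from 0.110 to 0.140; past the catch it is plain again to the end. With the tab up in a notch or the catch, the carriage is held fast with 1.5 mm play either way.
- carriage_top (a point): Centre of the top of the carriage, an aluminium plate 88 (x) x 150 (y) mm, 34 mm above the worktop. Same axes as the slide. The tab's middle is 45 mm behind (-y) this point, the cup's 45 mm ahead (+y).
- lock_tab (a joint): How far the tab is pressed, m: 0 up (locked), 0.008 fully down. Spring 3 N at 0, 7 N at 0.008. Beyond 0.0045 (5.3 N) the carriage is free. Let up where there is no notch, the tooth stays on the plain strip with the tab 0.0045 down and the carriage still slides; pushed on so, the tab springs up to 0 by itself at the next notch or the catch and the carriage stops dead.
- tab_pad (a point): Middle of the top of the red lock tab's pad, 48 mm above the worktop with the tab up; moves with the tab. The pad is 38 mm wide (slide's x) between two upright ridges across the slide, 13 mm higher than the pad, with 42 mm clear between them along y: a shut gripper's tips fit in, can press the pad and push a ridge. Same axes as the slide.
- cup_floor (a point): Centre of the inner floor of the round black cup on the carriage (37 mm above the worktop, outer diameter 55 mm, inner diameter 46 mm, rim 18 mm above the carriage plate).
- sample_jar: Loose small jar with an orange screw cap, diameter 41, height 53 mm, standing in the cup; origin at the centre of its underside, z up.
- white_bottle: Loose white bottle with white cap, diameter 50, height 100 mm, behind the slide; a bystander. Origin at the centre of its underside.
- second_bottle: Another loose white bottle with white cap, diameter 50, height 100 mm, behind the slide; a bystander. Origin at the centre of its underside.
- sample_tube: Loose clear sample tube with teal cap, diameter 41, height 95 mm, standing in front of the slide; a bystander. Origin at the centre of its underside.
Mind the look-alikes: they are no part of the job. There is more than one size of the sample_jar; the one meant has the size given above.

How it is judged:
On the way, in this order (a step that is already met when the one before it is completed fails the run):
1. The lock tab is pressed down while the carriage is still at its loading notch (value of joint lock_tab above 0.0045 m and value of joint carriage below 0.01 m), for 0.05 s.
2. The carriage has been slid past all the notches with its tab down (value of joint carriage above 0.075 m and value of joint lock_tab above 0.003 m), for 0.05 s.
At the end, for the whole second after the job is handed in: The carriage stands still, locked in the home catch (travel between 0.105 and 0.145 m with the lock tab sprung up to within 2 mm of fully up), and the jar stands upright (within 0.15 rad) on the floor of its cup (within 8 mm sideways and 12 mm in all of the cup's centre) (value of joint carriage between 0.105 and 0.145 m and value of joint lock_tab below 0.002 m and velocity of joint carriage between -0.005 and 0.005 m/s and horizontal distance between sample_jar and cup_floor below 0.008 m and distance between sample_jar and cup_floor below 0.012 m and angle between sample_jar's own z axis and vertical below 0.15 rad); the robot touches nothing.
It fails at once if the lock tab springs up into an in-between notch (travel 0.012 to 0.070 m with the tab less than 2 mm down) (value of joint carriage between 0.012 and 0.07 m and value of joint lock_tab below 0.002 m).
It fails at once if the jar tips over or comes out of its cup (angle between sample_jar's own z axis and vertical above 0.5 rad or distance between sample_jar and cup_floor above 0.03 m).
It fails at once if the white bottle is pushed more than 20 mm or tipped (distance of white_bottle from where it was at the start of the episode above 0.02 m or angle between white_bottle's own z axis and vertical above 0.3 rad).
It fails at once if the second white bottle is pushed more than 20 mm or tipped (distance of second_bottle from where it was at the start of the episode above 0.02 m or angle between second_bottle's own z axis and vertical above 0.3 rad).
It fails at once if the sample tube is pushed more than 20 mm or tipped (distance of sample_tube from where it was at the start of the episode above 0.02 m or angle between sample_tube's own z axis and vertical above 0.3 rad).
It also fails if it takes over 35 s, if anything falls off the work surface, if the arm or the gripper's body presses on something with over 40 N, if the wrist force passes 120 N, or if a joint passes its speed limit or range.

## Robot

A 6-joint arm with a two-finger parallel gripper is mounted at the origin on a cart in front of the work surface, level with it; the furniture and walls round the work are solid. World frame = base frame: x ahead of the robot, y to its left, z up, the work surface at z = 0. Lengths are in m, angles in rad, forces in N, time in s.
With the tool pointing down it reaches from about 0.35 to 0.775 m from the base axis. Payload 5.5 kg.
Tool frame: the origin (TCP) lies at the very end of the fingers, on their centre line; the grasp point (between the pads) lies 19 mm behind it; x points along the fingers, y is the direction in which the jaws open and shut, and the axes are right-handed (so a half turn about x gives the same grasp; the last joint's range is limited). The gripper opens to 85 mm and grips with 20 to 120 N. Pads are 22 mm wide; open, the fingers measure 114 mm over their backs; the gripper's body (76 mm by 85 mm) begins 54 mm behind the grasp point. The pads swing forward as they close: fully open they stand 13 mm farther back than shut.
Start: joints at [-1.33, 0.313, 0.046, 1.304, 0, 1.431], TCP at [0.214, -0.534, 0.231] pointing down, gripper open.
Joint ranges: [-2.76, 2.76], [-0.86, 1.69], [-1.03, 1.26], [-2.2, 2.34], [-1.47, 1.5], [-3.14, 3.14]. Speed limits (rad/s): [2.57, 2.57, 3.14, 3.14, 3.14, 3.14].

## Interface

Orientations are given as a unit quaternion [w, x, y, z].
In Python, from workcell import env gives the robot as it stands.
- The arm moves only by the tool drive_tool, never from a script. Its argument "plan" is a list that holds one entry, the list of rows, each a list of 7 numbers: the shift along the tool's x, y, z in cm, then the turn, a rotation vector about the tool's x, y, z in degrees, then the opening, from 0 (shut) to 1 (fully open). In form: [[[tx, ty, tz, wx, wy, wz, fingers], ...]]. A call has exactly 5 rows; each row shifts and turns the commanded pose from where the row before left it, along the tool's axes as they then stand; what a row does not reach is not made up. A row lasts 1/12 s, in which the tool goes at most 41.7 mm and 7.16 degrees, less where a joint would pass 70% of its speed; a pose out of reach is approached as far as the arm can. A call with a gripper value outside its range is refused whole. The fingers move at their own pace and stop on an object; "squeeze" is the grip in N (left out, the last holds). Time passes only in rows, so rows that do not move let the fingers close, or fill a call up. It gives the time, the measured TCP pose, the force and the opening at its end, in the units of the state.
- env.get_state(): the state, without advancing time (a new reading comes with each control period).
- env.read_camera(name): name is "side" or "top"; returns the picture (400x640x3 uint8, red, green, blue); there is no depth.
- env.camera_model(name): a dict with "camera_matrix" (3x3 intrinsics, pixels), "camera_from_world" (4x4, takes a point from world to camera coordinates). Camera axes: x right, y down, z forward; pixel columns grow to the right and rows downward; lengths in m; the calibration is good to about 2 mm. A picture is of the moment at which its call begins. camera_model takes no time and is no camera call.
- env.hand_in(): hands the job in, once; it reports no verdict.
The state is a dict: "clock": time; "joint_pos": joint angles; "qvel": joint speeds; "tau": joint torques, N m; "tcp_pos": TCP position; "orientation": TCP orientation; "wrist_force": force on the tool from outside, world axes, zero at the start; "ft_torque": the same for the moment, N m; "finger_gap": finger opening in m.
Only numpy, scipy, OpenCV 4.12 (cv2) and the standard library are available. Lean on these libraries where they do the work, as an engineer would, in place of code of your own. Each camera call takes 0.05 s, during which the arm holds its last target.

## Working session

There is one attempt and no reset: what is moved stays moved. The work goes in short steps, Python scripts to look and compute and a tool call to move; the robot and the scene stay as the last step left them, time stands still between calls to the robot, and variables do not carry over. Pictures are saved under pics/ and viewed, and the job is handed in when it is done.

Besides the shell and the picture viewer there is one more tool, called after ">>>" by a JSON object that holds its "api" and its "payload", one argument or row to a line. drive_tool: Moves the arm, as the interface text tells. Its arguments: {"type":"object","properties":{"plan":{"type":"array","items":{"type":"array","items":{"type":"array","items":{"type":"number"}}}},"squeeze":{"type":"number"}},"required":["plan"]}

```bash
mkdir -p pics
python3 - <<'E'
from workcell import env
import cv2,numpy as np
for n in("side","top"):
    im=env.read_camera(n); cv2.imwrite(f"pics/{n}0.png",im[:,:,::-1])
    m=env.camera_model(n); print(n,np.round(np.array(m["camera_matrix"]),1).tolist(),np.round(np.array(m["camera_from_world"]),3).tolist())
s=env.get_state(); print({k:np.round(v,4).tolist() for k,v in s.items()})
E
```

```text
side [[397.6, 0.0, 319.5], [0.0, 397.6, 210.0], [0.0, 0.0, 1.0]] [[-0.982, -0.186, 0.019, 0.468], [-0.107, 0.476, -0.873, 0.153], [0.153, -0.86, -0.487, 0.715], [0.0, 0.0, 0.0, 1.0]]
top [[370.5, 0.0, 318.3], [0.0, 370.5, 191.9], [0.0, 0.0, 1.0]] [[0.005, -1.0, -0.024, -0.088], [-0.988, -0.002, -0.154, 0.517], [0.154, 0.025, -0.988, 0.82], [0.0, 0.0, 0.0, 1.0]]
{'clock': 0.1, 'joint_pos': [-1.3296, 0.314, 0.0451, 1.3036, -0.0, 1.4312], 'qvel': [-0.0003, -0.0001, 0.0028, 0.002, 0.0008, -0.0013], 'tau': [0.0038, -48.1728, 29.9244, 0.0127, -0.0001, -0.0], 'tcp_pos': [0.2136, -0.5334, 0.2305], 'orientation': [-0.1332, -0.6943, -0.1344, 0.6944], 'wrist_force': [0.0644, 0.6991, -0.4596], 'ft_torque': [-0.0177, -0.0007, -0.0143], 'finger_gap': 0.0854}
```

View pics/side0.png

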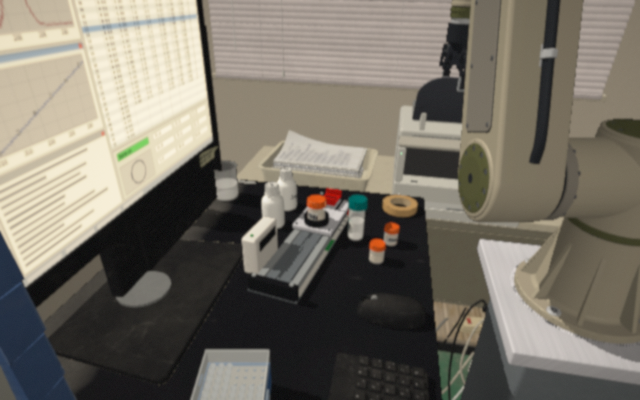

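View pics/top0.png

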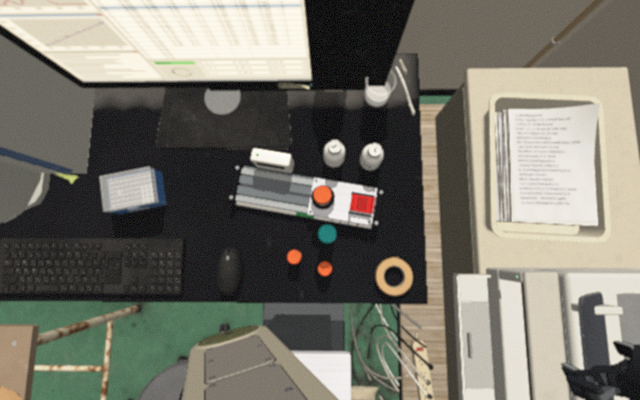

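The top view shows the carriage at right, with the red tab at about (362,203) and the orange-capped jar in the cup at about (322,196). The read head is at about (271,160). The bottles are at (334,152) and (372,156), and the teal tube is at (327,234). The two orange-capped jars at (294,257) and (325,269) are look-alikes off the slide. The jar I need is the one standing in the cup, and I'll confirm it in an enlarged crop.

```bash
cat > h.py <<'E'
import numpy as np,cv2
from workcell import env
def ray(n,px,z):
    m=env.camera_model(n);K=np.array(m["camera_matrix"]);T=np.array(m["camera_from_world"])
    d=T[:3,:3].T@np.linalg.solve(K,[px[0],px[1],1.]);c=-T[:3,:3].T@T[:3,3]
    return c+d*(z-c[2])/d[2]
def proj(n,P):
    m=env.camera_model(n);K=np.array(m["camera_matrix"]);T=np.array(m["camera_from_world"])
    q=K@(T[:3,:3]@np.array(P)+T[:3,3]);return q[:2]/q[2]
E
python3 - <<'E'
from h import *
im=cv2.imread("pics/top0.png"); c=cv2.resize(im[130:250,220:400],None,fx=4.4,fy=4.4,interpolation=cv2.INTER_CUBIC); cv2.imwrite("pics/top0c.png",c)
s=cv2.imread("pics/side0.png"); c=cv2.resize(s[160:310,225:425],None,fx=4,fy=4,interpolation=cv2.INTER_CUBIC); cv2.imwrite("pics/side0c.png",c)
for n,i in(("top",im),("side",s)):
    h=cv2.cvtColor(i,cv2.COLOR_BGR2HSV)
    for nm,lo,hi in(("red",(0,190,90),(5,255,255)),("red2",(172,150,90),(180,255,255)),("orange",(6,170,120),(14,255,255)),("green",(50,120,50),(80,255,255)),("teal",(82,120,40),(100,255,255))):
        m=cv2.inRange(h,lo,hi);k,l,st,ce=cv2.connectedComponentsWithStats(m)
        for j in range(1,k):
            x,y=ce[j]
            if st[j,4]>7 and 140<y<290 and 220<x<430: print(n,nm,st[j].tolist(),ce[j].round(1))
E
```

```text
top red [351, 194, 22, 18, 290] [361.6 203. ]
top orange [313, 187, 19, 16, 248] [322.  194.6]
top orange [287, 249, 14, 15, 170] [293.5 256.3]
top orange [318, 262, 14, 14, 161] [324.5 268.6]
top green [297, 213, 15, 5, 30] [303.4 215. ]
top teal [317, 224, 20, 20, 324] [326.7 233.3]
side red [324, 189, 18, 16, 198] [332.2 195.7]
side orange [307, 194, 20, 15, 233] [316.1 201. ]
side orange [385, 222, 15, 12, 127] [392.  227.8]
side orange [369, 238, 17, 13, 165] [376.7 244.5]
side green [326, 241, 7, 9, 23] [329.3 244.9]
side teal [348, 193, 20, 17, 287] [357.8 201.6]
```

View pics/top0c.png

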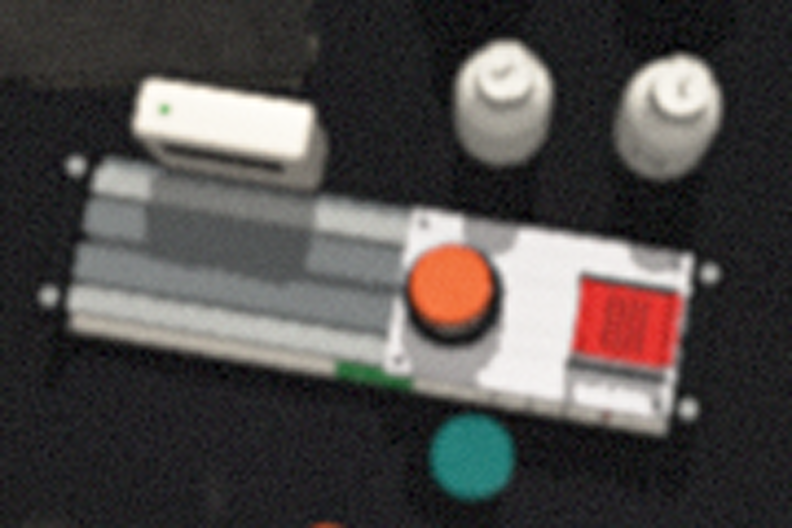

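View pics/side0c.png

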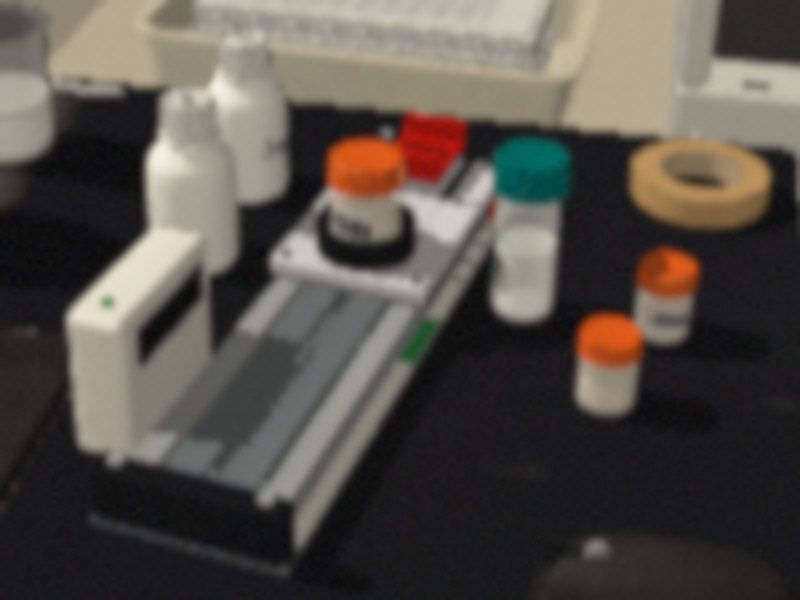

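The crops confirm the jar in the cup: it has a larger cap than the two loose jars in front, and it stands in the black cup at crop (452,285). The tab pad is at crop (625,322), with ridges at its left and right ends. Next I'll compute the positions.

Run:
```python
from h import *
f=lambda x,y:(x/4.4+220-.4,y/4.4+130-.4)
sc=[f(75,167),f(47,296),f(710,272),f(688,408)]
P=[ray("top",p,.01) for p in sc]; print(np.round(P,3)); 
d=(P[2]+P[3]-P[0]-P[1])/2; yaw=np.arctan2(-d[1],-d[0]); print("sep",np.linalg.norm(d),"slide +y angle",np.degrees(yaw)); print("origin?",np.mean(P,0))
for z in(.048,.053,.061): print("tab top",z,ray("top",(361.6,203),z),"side",ray("side",(332.2,195.7),z))
# front edge line of the slide via plate corners
pl=[ray("top",f(*p),.034) for p in((412,212),(692,252),(388,370),(664,412))]; print("plate",np.round(pl,3))
print("jar cap",ray("top",(322,194.6),.090),"side mid-cap",ray("side",(316.1,201),.083))
print("green",ray("top",(303.4,215),.007),ray("side",(329.3,244.9),.007))
print("teal",ray("top",(326.7,233.3),.095))
for p in((504,82),(680,92)): print("bottle",ray("top",f(*p),.1))
# red corners
im=cv2.imread("pics/top0.png");h=cv2.cvtColor(im,cv2.COLOR_BGR2HSV);m=cv2.inRange(h,(0,150,70),(8,255,255));m[:, :345]=0;m[:,385:]=0;m[:185]=0;m[215:]=0
r=cv2.minAreaRect(cv2.findNonZero(m));print(r);print(np.round([ray("top",p,.061) for p in cv2.boxPoints(r)],3))
```

```text
[[ 0.581  0.113  0.01 ]
 [ 0.509  0.126  0.01 ]
 [ 0.523 -0.235  0.01 ]
 [ 0.449 -0.222  0.01 ]]
sep 0.3534889332675853 slide +y angle 80.37983940818367
origin? [ 0.51545802 -0.05457446  0.01      ]
tab top 0.048 [ 0.4900781 -0.1854905  0.048    ] side [ 0.48420314 -0.19445582  0.048     ]
tab top 0.053 [ 0.48945043 -0.18502858  0.053     ] side [ 0.48282218 -0.18476815  0.053     ]
tab top 0.061 [ 0.48844618 -0.1842895   0.061     ] side [ 0.48061264 -0.16926787  0.061     ]
plate [[ 0.551 -0.074  0.034]
 [ 0.53  -0.223  0.034]
 [ 0.467 -0.062  0.034]
 [ 0.445 -0.207  0.034]]
jar cap [ 0.50300399 -0.09591699  0.09      ] side mid-cap [ 0.50364916 -0.09507983  0.083     ]
green [ 0.46606336 -0.05050767  0.007     ] [ 0.46585744 -0.05088102  0.007     ]
teal [ 0.41908895 -0.10631676  0.095     ]
bottle [ 0.60416533 -0.1222489   0.1       ]
bottle [ 0.59894195 -0.20941371  0.1       ]
((362.1621398925781, 203.0270233154297), (22.358261108398438, 16.111101150512695), 9.462322235107422)
[[ 0.475 -0.158  0.061]
 [ 0.511 -0.164  0.061]
 [ 0.502 -0.213  0.061]
 [ 0.466 -0.207  0.061]]
```

Run:
```python
from h import *
from scipy.spatial.transform import Rotation as R
s=env.get_state();q=s["orientation"];A=R.from_quat(np.r_[q[1:],q[0]]);M=A.as_matrix();print(M.round(3))
p=np.array(s["tcp_pos"]);u=np.array([np.cos(np.radians(81)),np.sin(np.radians(81)),0]);v=np.array([u[1],-u[0],0])
for nm,ty in(("y||+u",u),("y||-u",-u),("y||+v",v),("y||-v",-v)):
    x=np.array([0,0,-1.]);B=R.from_matrix(np.c_[x,ty,np.cross(x,ty)])
    print(nm,np.degrees((A.inv()*B).as_rotvec()).round(2))
tgt=np.array([.489,-.185,.1]);print("shift in tool cm",(M.T@(tgt-p)*100).round(2))
```

```text
[[-0.     0.372 -0.928]
 [ 0.002 -0.928 -0.372]
 [-1.    -0.002 -0.   ]]
y||+u [-1.4918e+02 -1.3000e-01  2.0000e-02]
y||-u [3.082e+01 1.000e-02 9.000e-02]
y||+v [-59.18  -0.06   0.08]
y||-v [1.2082e+02 9.0000e-02 7.0000e-02]
shift in tool cm [ 13.09 -22.09 -38.51]
```

>>> {"api": "drive_tool", "payload": {
  "plan": [
    [[0,0,0,-6,0,0,0],[0,0,0,-6,0,0,0],[0,0,0,-6,0,0,0],[0,0,0,-6,0,0,0],[0,0,0,-6,0,0,0]]
  ],
  "squeeze": 60
}}

```text
clock: 0.52
tcp_pos: [0.2136, -0.5335, 0.2307]
orientation: [0.31, 0.635, 0.311, -0.635]
wrist_force: [0.5, 0.2, -0.1]
finger_gap: 0.0256
```

>>> {"api": "drive_tool", "payload": {
  "plan": [
    [[0,0,0,-6,0,0,0],[0,0,0,-6,0,0,0],[0,0,0,-6,0,0,0],[0,0,0,-6,0,0,0],[0,0,0,-5.2,0,0,0]]
  ]
}}

```text
clock: 0.93
tcp_pos: [0.2136, -0.5335, 0.2307]
orientation: [0.46, 0.537, 0.461, -0.536]
wrist_force: [-0.3, 0.4, 1.0]
finger_gap: 0.0002
```

```bash
cat >> h.py <<'E'
from scipy.spatial.transform import Rotation as R
def rel(t):
    s=env.get_state();q=s["orientation"];M=R.from_quat(np.r_[q[1:],q[0]]).as_matrix();p=np.array(s["tcp_pos"])
    u=np.array([np.cos(np.radians(81)),np.sin(np.radians(81)),0]);v=np.array([u[1],-u[0],0])
    B=np.c_[[0,0,-1],v,-u]
    print("t",s["clock"],"p",p.round(4),"F",np.round(s["wrist_force"],2),"gap",s["finger_gap"],"j6",s["joint_pos"][5])
    print("shift cm",(M.T@(np.array(t)-p)*100).round(2),"turn",np.degrees(R.from_matrix(M.T@B).as_rotvec()).round(2))
E
python3 -c "
from h import *
rel([.489,-.185,.1])"
```

```text
t 0.9333 p [ 0.2136 -0.5335  0.2307] F [-0.31  0.39  1.03] gap 0.00020626121274634654 j6 0.39287924207446767
shift cm [ 13.11  21.96 -38.6 ] turn [ 0.31 -0.06  0.02]
```

>>> {"api": "drive_tool", "payload": {
  "plan": [
    [[0,1.0,-1.8,0,0,0,0],[0,1.5,-2.6,0,0,0,0],[0,1.5,-2.6,0,0,0,0],[0,1.5,-2.6,0,0,0,0],[0,1.5,-2.6,0,0,0,0]]
  ]
}}

```text
clock: 1.35
tcp_pos: [0.3023, -0.423, 0.2308]
orientation: [0.459, 0.538, 0.459, -0.538]
wrist_force: [-0.1, 0.2, 1.0]
finger_gap: 0.0002
```

>>> {"api": "drive_tool", "payload": {
  "plan": [
    [[0,1.5,-2.6,0,0,0,0],[0,1.5,-2.6,0,0,0,0],[0,1.5,-2.6,0,0,0,0],[0,1.5,-2.6,0,0,0,0],[0,1.5,-2.6,0,0,0,0]]
  ]
}}

```text
clock: 1.77
tcp_pos: [0.3968, -0.3061, 0.231]
orientation: [-0.459, -0.538, -0.459, 0.538]
wrist_force: [0.5, 0.0, 0.5]
finger_gap: 0.0
```

>>> {"api": "drive_tool", "payload": {
  "plan": [
    [[0,1.5,-2.6,0,0,0,0],[0,1.5,-2.6,0,0,0,0],[0,1.5,-2.6,0,0,0,0],[0,1.5,-2.6,0,0,0,0],[0,1.0,-1.8,0,0,0,0]]
  ]
}}

```text
clock: 2.18
tcp_pos: [0.4855, -0.1958, 0.2309]
orientation: [0.459, 0.537, 0.46, -0.537]
wrist_force: [-0.2, -0.9, -0.2]
finger_gap: -0.0001
```

```bash
python3 -c "
from h import *
rel([.489,-.185,.1])"
```

```text
t 2.1833 p [ 0.4855 -0.1958  0.2309] F [-0.21 -0.9  -0.24] gap -7.698175766849573e-05 j6 1.1889237655674647
shift cm [13.09  0.19 -1.11] turn [ 0.1  -0.04  0.02]
```

>>> {"api": "drive_tool", "payload": {
  "plan": [
    [[2.5,0.1,-0.6,0,0,0,0],[3.5,0.1,-0.5,0,0,0,0],[3.5,0,0,0,0,0,0],[3.5,0,0,0,0,0,0],[2.5,0,0,0,0,0,0]]
  ]
}}

```text
clock: 2.6
tcp_pos: [0.4866, -0.1862, 0.0731]
orientation: [-0.458, -0.537, -0.461, 0.538]
wrist_force: [-0.2, -1.0, 0.3]
finger_gap: 0.0
```

Run:
```python
from h import *
rel([.489,-.185,.048])
a=env.read_camera("side");b=env.read_camera("top")
cv2.imwrite("pics/s1.png",cv2.resize(a[150:270,270:430,::-1],None,fx=5,fy=5,interpolation=cv2.INTER_CUBIC))
cv2.imwrite("pics/t1.png",cv2.resize(b[140:250,260:420,::-1],None,fx=5,fy=5,interpolation=cv2.INTER_CUBIC))
```

```text
t 2.6 p [ 0.4866 -0.1862  0.0731] F [-0.2  -0.97  0.31] gap 1.13131948438669e-05 j6 1.2073340827290784
shift cm [ 2.51  0.23 -0.16] turn [ 0.05 -0.06  0.18]
```

View pics/s1.png

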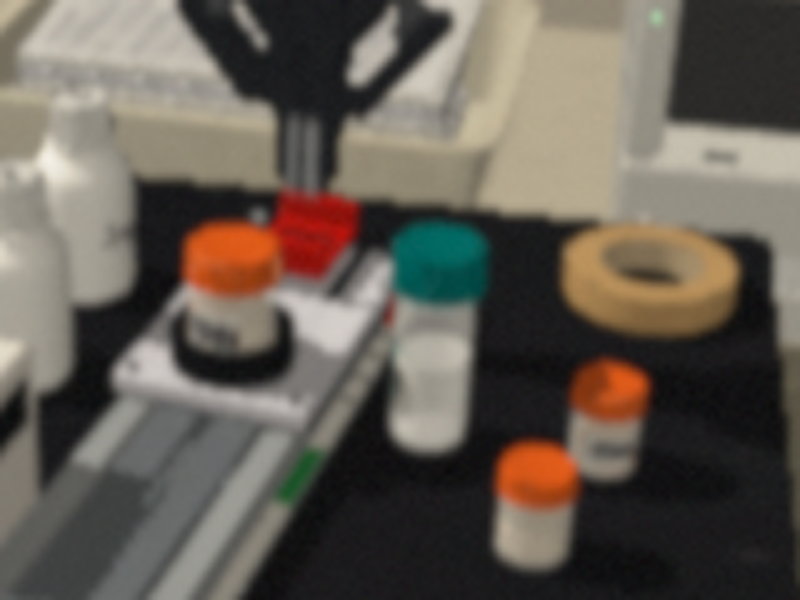

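View pics/t1.png

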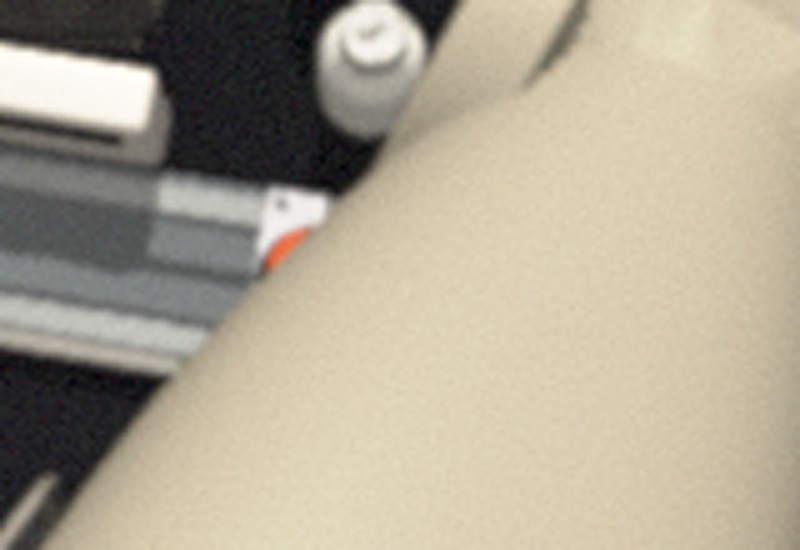

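The side view shows the shut fingers right above the tab, at crop (305,190), lined up between its ridges. The top view is blocked by the forearm. I'll descend gently into the tab.

>>> {"api": "drive_tool", "payload": {
  "plan": [
    [[0,0.2,-0.15,0,0,0,0],[0.5,0,0,0,0,0,0],[0.8,0,0,0,0,0,0],[0.5,0,0,0,0,0,0],[0,0,0,0,0,0,0]]
  ]
}}

```text
clock: 3.12
tcp_pos: [0.4902, -0.1863, 0.058]
orientation: [-0.459, -0.538, -0.459, 0.538]
wrist_force: [-0.8, 0.1, 0.2]
finger_gap: -0.0001
```

```bash
python3 -c "
from h import *
rel([.489,-.185,.042])"
```

```text
t 3.1167 p [ 0.4902 -0.1863  0.058 ] F [-0.81  0.13  0.2 ] gap -0.00010835581264631001 j6 1.2114345666689625
shift cm [ 1.6  -0.14 -0.11] turn [0.01 0.   0.01]
```

>>> {"api": "drive_tool", "payload": {
  "plan": [
    [[0.3,-0.1,-0.1,0,0,0,0],[0.3,0,0,0,0,0,0],[0.3,0,0,0,0,0,0],[0.2,0,0,0,0,0,0],[0,0,0,0,0,0,0]]
  ]
}}

```text
clock: 3.53
tcp_pos: [0.4895, -0.1852, 0.0472]
orientation: [-0.459, -0.538, -0.459, 0.538]
wrist_force: [-0.6, 0.5, 3.1]
finger_gap: -0.0003
```

>>> {"api": "drive_tool", "payload": {
  "plan": [
    [[0.2,0,0,0,0,0,0],[0.2,0,0,0,0,0,0],[0.2,0,0,0,0,0,0],[0,0,0,0,0,0,0],[0,0,0,0,0,0,0]]
  ]
}}

```text
clock: 3.95
tcp_pos: [0.4896, -0.1852, 0.0415]
orientation: [0.459, 0.538, 0.459, -0.538]
wrist_force: [-1.6, 1.7, 5.0]
finger_gap: 0.0001
```

>>> {"api": "drive_tool", "payload": {
  "plan": [
    [[0.1,0,0,0,0,0,0],[0,0,0,0,0,0,0],[0,0,0,0,0,0,0],[0,0,0,0,0,0,0],[0,0,0,0,0,0,0]]
  ]
}}

```text
clock: 4.37
tcp_pos: [0.4896, -0.1852, 0.0407]
orientation: [0.459, 0.538, 0.459, -0.538]
wrist_force: [-1.9, 1.4, 6.5]
finger_gap: -0.0002
```

```bash
python3 -c "
from h import *
rel([.489,-.185,.042])"
```

```text
t 4.3667 p [ 0.4896 -0.1852  0.0407] F [-1.9   1.43  6.47] gap -0.0002172911356937657 j6 1.2125542836361523
shift cm [-0.13 -0.06 -0.01] turn [ 0.02  0.01 -0.02]
```

>>> {"api": "drive_tool", "payload": {
  "plan": [
    [[0,0,-0.2,0,0,0,0],[0,0,-0.3,0,0,0,0],[0,0,-0.3,0,0,0,0],[0,0,-0.3,0,0,0,0],[0,0,-0.2,0,0,0,0]]
  ]
}}

```text
clock: 4.78
tcp_pos: [0.4918, -0.1729, 0.0408]
orientation: [-0.46, -0.537, -0.459, 0.538]
wrist_force: [-2.5, -0.9, 7.7]
finger_gap: -0.0
```

Run:
```python
from h import *
rel([.489,-.185,.042])
a=env.read_camera("side")
cv2.imwrite("pics/s2.png",cv2.resize(a[150:270,270:430,::-1],None,fx=5,fy=5,interpolation=cv2.INTER_CUBIC))
h=cv2.cvtColor(a,cv2.COLOR_RGB2HSV);m=cv2.inRange(h,(6,170,120),(14,255,255));k,l,st,ce=cv2.connectedComponentsWithStats(m)
for j in range(1,k):
    if st[j,4]>100 and ce[j][0]<350: print(ce[j],ray("side",ce[j],.083))
```

```text
t 4.7833 p [ 0.4918 -0.1729  0.0408] F [-2.55 -0.95  7.7 ] gap -1.9141326527170962e-05 j6 1.2365231059498465
shift cm [-0.12 -0.08  1.24] turn [-0.    0.09 -0.04]
[314.06722689 203.55042017] [ 0.50557631 -0.08307963  0.083     ]
```

View pics/s2.png

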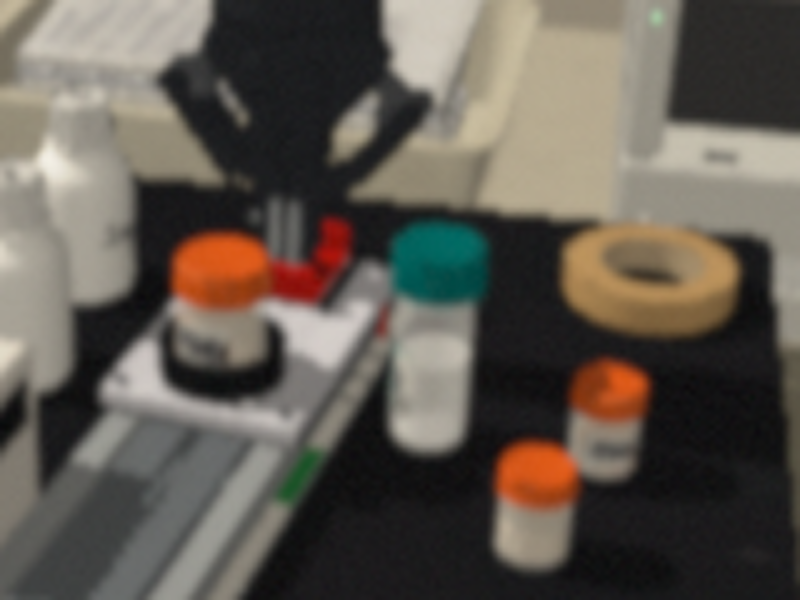

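The carriage has moved about 12 mm with the tip. The jar cap is now at crop (220,270) and upright, and the tab is pressed (7.7 N). I'll keep sliding.

>>> {"api": "drive_tool", "payload": {
  "plan": [
    [[0,0,-0.4,0,0,0,0],[0,0,-0.5,0,0,0,0],[0,0,-0.5,0,0,0,0],[0,0,-0.5,0,0,0,0],[0,0,-0.5,0,0,0,0]]
  ]
}}

```text
clock: 5.25
tcp_pos: [0.4959, -0.1494, 0.0409]
orientation: [-0.46, -0.538, -0.458, 0.538]
wrist_force: [-1.2, -1.2, 5.5]
finger_gap: -0.0
```

>>> {"api": "drive_tool", "payload": {
  "plan": [
    [[0.06,0,-0.3,0,0,0,0],[0,0,-0.5,0,0,0,0],[0,0,-0.5,0,0,0,0],[0,0,-0.5,0,0,0,0],[0,0,-0.4,0,0,0,0]]
  ]
}}

```text
clock: 5.67
tcp_pos: [0.4996, -0.1275, 0.0404]
orientation: [0.46, 0.538, 0.458, -0.538]
wrist_force: [-1.1, -1.4, 6.6]
finger_gap: 0.0003
```

>>> {"api": "drive_tool", "payload": {
  "plan": [
    [[0,0,-0.5,0,0,0,0],[0,0,-0.5,0,0,0,0],[0,0,-0.5,0,0,0,0],[0,0,-0.5,0,0,0,0],[0,0,-0.5,0,0,0,0]]
  ]
}}

```text
clock: 6.08
tcp_pos: [0.5039, -0.103, 0.0406]
orientation: [0.46, 0.538, 0.458, -0.538]
wrist_force: [-1.0, -2.0, 6.2]
finger_gap: 0.0001
```

Run:
```python
from h import *
rel([.489,-.185,.042])
a=env.read_camera("side")
cv2.imwrite("pics/s3.png",cv2.resize(a[150:270,270:430,::-1],None,fx=5,fy=5,interpolation=cv2.INTER_CUBIC))
h=cv2.cvtColor(a,cv2.COLOR_RGB2HSV);m=cv2.inRange(h,(6,170,120),(14,255,255));k,l,st,ce=cv2.connectedComponentsWithStats(m)
for j in range(1,k):
    if st[j,4]>100 and ce[j][0]<350: print(ce[j],ray("side",ce[j],.083))
```

```text
t 6.0833 p [ 0.5039 -0.103   0.0406] F [-1.   -1.98  6.24] gap 9.374438750777416e-05 j6 1.3709192257480665
shift cm [-0.13 -0.19  8.33] turn [-0.01  0.1  -0.16]
[300.61371841 219.79061372] [ 0.51779362 -0.01274227  0.083     ]
```

View pics/s3.png

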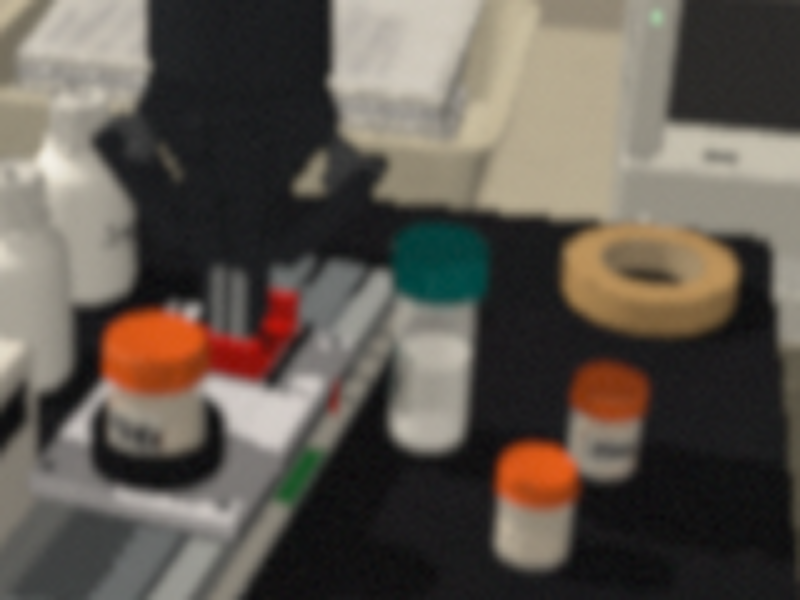

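The jar cap is at crop (155,350) and upright. Its motion gives a travel of about 83 mm, and the red pointer at (335,395) is still short of the green bar. All notches are passed. I'll raise the tip off the pad but keep it below the ridge tops, then push the ridge slowly until the carriage stops.

>>> {"api": "drive_tool", "payload": {
  "plan": [
    [[-0.3,0,0,0,0,0,0],[-0.3,0,0,0,0,0,0],[-0.3,0,0,0,0,0,0],[-0.05,0,0,0,0,0,0],[0,0,0,0,0,0,0]]
  ]
}}

```text
clock: 6.55
tcp_pos: [0.5025, -0.1023, 0.0491]
orientation: [-0.459, -0.538, -0.459, 0.538]
wrist_force: [0.1, -0.4, -1.0]
finger_gap: -0.0002
```

>>> {"api": "drive_tool", "payload": {
  "plan": [
    [[0,0,-0.3,0,0,0,0],[0,0,-0.3,0,0,0,0],[0,0,-0.3,0,0,0,0],[0,0,-0.3,0,0,0,0],[0,0,-0.2,0,0,0,0]]
  ]
}}

```text
clock: 6.97
tcp_pos: [0.5046, -0.089, 0.0489]
orientation: [-0.46, -0.537, -0.459, 0.539]
wrist_force: [-2.0, -5.4, -1.2]
finger_gap: 0.0003
```

>>> {"api": "drive_tool", "payload": {
  "plan": [
    [[-0.1,0,-0.1,0,0,0,0],[0,0,-0.15,0,0,0,0],[0,0,-0.15,0,0,0,0],[0,0,-0.15,0,0,0,0],[0,0,-0.15,0,0,0,0]]
  ]
}}

```text
clock: 7.38
tcp_pos: [0.5054, -0.0825, 0.0497]
orientation: [-0.459, -0.537, -0.459, 0.539]
wrist_force: [-1.1, -6.3, -4.1]
finger_gap: -0.0
```

```bash
cat > look.py <<'E'
from h import *
import sys
rel([.489,-.185,.042])
a=env.read_camera("side")
cv2.imwrite(f"pics/{sys.argv[1]}.png",cv2.resize(a[180:270,270:390,::-1],None,fx=6.6,fy=6.6,interpolation=cv2.INTER_CUBIC))
h=cv2.cvtColor(a,cv2.COLOR_RGB2HSV);m=cv2.inRange(h,(6,170,120),(14,255,255));k,l,st,ce=cv2.connectedComponentsWithStats(m)
u=np.array([np.cos(np.radians(81)),np.sin(np.radians(81)),0])
for j in range(1,k):
    if st[j,4]>100 and ce[j][0]<350 and ce[j][1]>180:
        p=ray("side",ce[j],.083);print(ce[j],p,"travel~",(p-[.5036,-.0951,.083])@u)
E
python3 look.py s4
```

```text
t 7.3833 p [ 0.5054 -0.0825  0.0497] F [-1.09 -6.34 -4.11] gap -3.3424427848516175e-05 j6 1.4116409075905934
shift cm [ 8.000e-01 -1.000e-02  1.038e+01] turn [-0.03  0.17  0.06]
[298.22108844 222.63945578] [ 0.51982014 -0.0014097   0.083     ] travel~ 0.09507420700902304
```

View pics/s4.png

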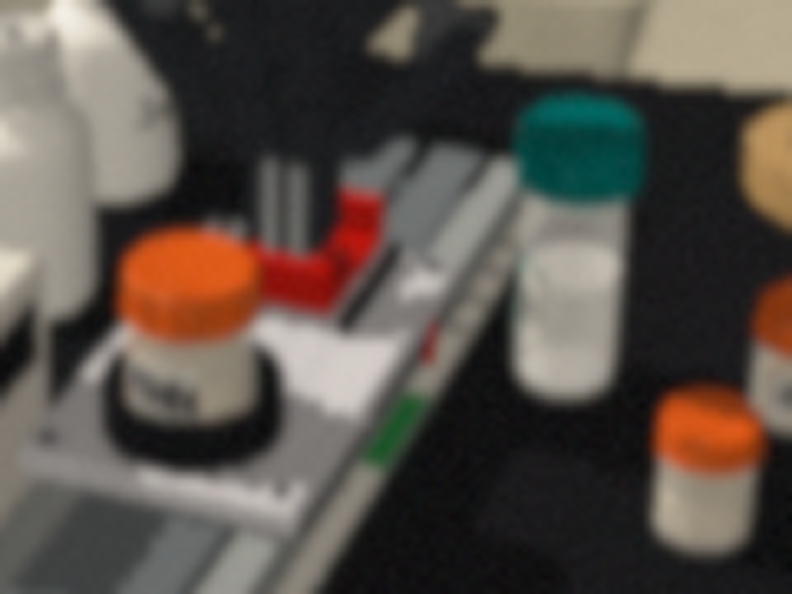

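Travel is about 95 mm and the jar is upright. The ridge is carrying the carriage, and the pointer at crop (430,340) is nearing the green bar at (395,430). I'll continue slowly.

>>> {"api": "drive_tool", "payload": {
  "plan": [
    [[0,0,-0.15,0,0,0,0],[0,0,-0.15,0,0,0,0],[0,0,-0.15,0,0,0,0],[0,0,-0.15,0,0,0,0],[0,0,-0.15,0,0,0,0]]
  ]
}}

```text
clock: 7.85
tcp_pos: [0.5067, -0.0751, 0.0497]
orientation: [-0.46, -0.537, -0.459, 0.539]
wrist_force: [-0.5, -6.2, -3.7]
finger_gap: 0.0001
```

>>> {"api": "drive_tool", "payload": {
  "plan": [
    [[0,0,-0.15,0,0,0,0],[0,0,-0.15,0,0,0,0],[0,0,-0.15,0,0,0,0],[0,0,-0.15,0,0,0,0],[0,0,-0.15,0,0,0,0]]
  ]
}}

```text
clock: 8.27
tcp_pos: [0.5079, -0.0678, 0.0497]
orientation: [-0.46, -0.537, -0.459, 0.539]
wrist_force: [-0.0, -6.3, -3.4]
finger_gap: -0.0002
```

>>> {"api": "drive_tool", "payload": {
  "plan": [
    [[0,0,-0.12,0,0,0,0],[0,0,-0.12,0,0,0,0],[0,0,-0.12,0,0,0,0],[0,0,-0.12,0,0,0,0],[0,0,-0.12,0,0,0,0]]
  ]
}}

```text
clock: 8.68
tcp_pos: [0.5089, -0.0618, 0.0497]
orientation: [-0.46, -0.537, -0.459, 0.539]
wrist_force: [-0.0, -6.3, -3.5]
finger_gap: -0.0003
```

>>> {"api": "drive_tool", "payload": {
  "plan": [
    [[0,0,-0.12,0,0,0,0],[0,0,-0.12,0,0,0,0],[0,0,-0.12,0,0,0,0],[0,0,-0.12,0,0,0,0],[0,0,-0.12,0,0,0,0]]
  ]
}}

```text
clock: 9.1
tcp_pos: [0.5099, -0.056, 0.0497]
orientation: [-0.46, -0.537, -0.458, 0.539]
wrist_force: [-0.1, -7.3, -3.5]
finger_gap: -0.0001
```

>>> {"api": "drive_tool", "payload": {
  "plan": [
    [[0,0,-0.12,0,0,0,0],[0,0,-0.12,0,0,0,0],[0,0,-0.12,0,0,0,0],[0,0,-0.12,0,0,0,0],[0,0,-0.12,0,0,0,0]]
  ]
}}

```text
clock: 9.52
tcp_pos: [0.5108, -0.0501, 0.0497]
orientation: [-0.46, -0.537, -0.458, 0.539]
wrist_force: [0.2, -7.1, -3.8]
finger_gap: -0.0001
```

```bash
python3 look.py s5
```

```text
t 9.5167 p [ 0.5108 -0.0501  0.0497] F [ 0.17 -7.13 -3.79] gap -0.00012718960519800056 j6 1.4762328100979387
shift cm [ 0.81 -0.04 13.67] turn [-0.03  0.18  0.03]
[291.14052288 231.33986928] [0.52530668 0.03144373 0.083     ] travel~ 0.12838144292782078
```

View pics/s5.png

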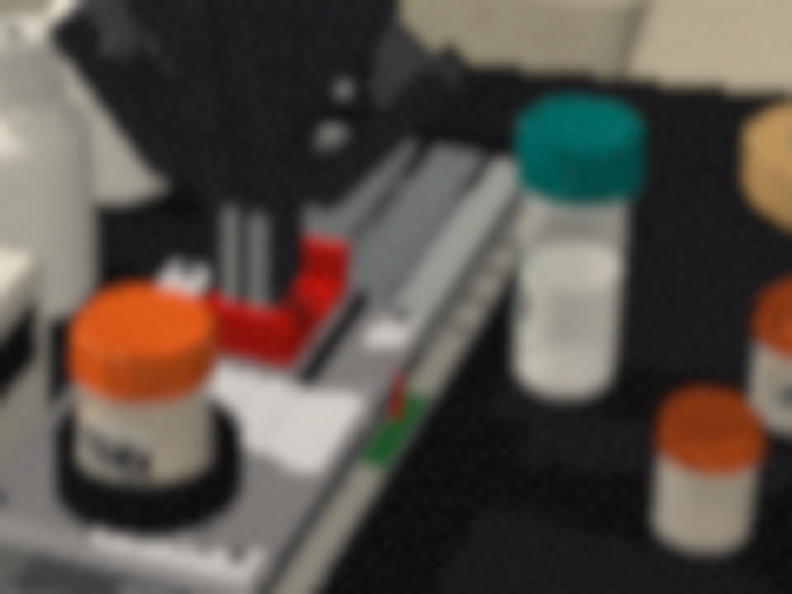

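The pointer at crop (398,395) is entering the green bar. Travel is about 128 mm, the jar is upright, and the carriage hasn't stopped yet. I'll continue.

>>> {"api": "drive_tool", "payload": {
  "plan": [
    [[0,0,-0.12,0,0,0,0],[0,0,-0.12,0,0,0,0],[0,0,-0.12,0,0,0,0],[0,0,-0.12,0,0,0,0],[0,0,-0.12,0,0,0,0]]
  ]
}}

```text
clock: 9.98
tcp_pos: [0.5119, -0.0441, 0.0497]
orientation: [-0.46, -0.537, -0.458, 0.539]
wrist_force: [0.4, -5.9, -3.9]
finger_gap: -0.0001
```

>>> {"api": "drive_tool", "payload": {
  "plan": [
    [[0,0,-0.12,0,0,0,0],[0,0,-0.12,0,0,0,0],[0,0,-0.12,0,0,0,0],[0,0,-0.12,0,0,0,0],[0,0,-0.12,0,0,0,0]]
  ]
}}

```text
clock: 10.4
tcp_pos: [0.5131, -0.0369, 0.0501]
orientation: [0.459, 0.538, 0.459, -0.538]
wrist_force: [1.0, -1.5, -0.8]
finger_gap: 0.0002
```

```bash
python3 look.py s6
```

```text
t 10.4 p [ 0.5131 -0.0369  0.0501] F [ 0.97 -1.5  -0.83] gap 0.0001704000490890349 j6 1.4997550462613907
shift cm [ 0.81 -0.06 15.01] turn [ 0.01 -0.   -0.01]
[288.06832298 234.91614907] [0.52773255 0.0443293  0.083     ] travel~ 0.1414878524419541
```

View pics/s6.png

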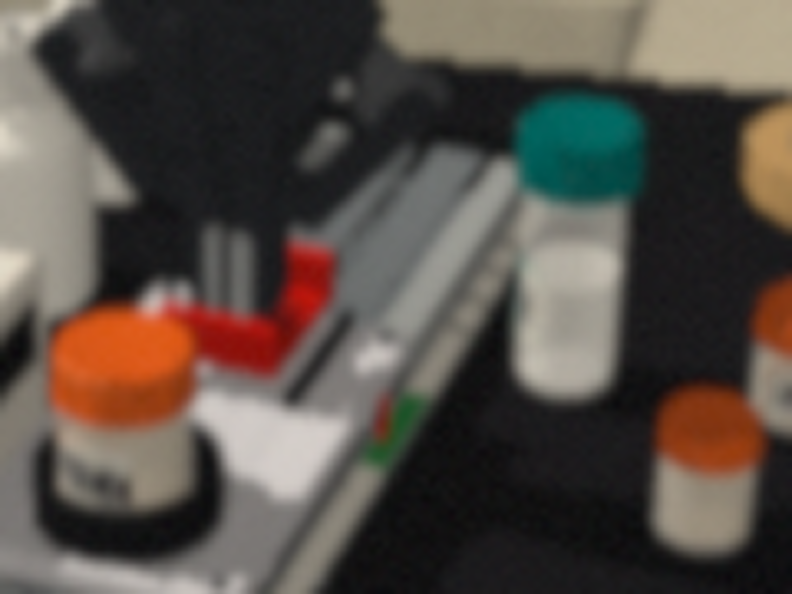

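>>> {"api": "drive_tool", "payload": {
  "plan": [
    [[0,0,-0.1,0,0,0,0],[0,0,-0.1,0,0,0,0],[0,0,-0.1,0,0,0,0],[0,0,0,0,0,0,0],[0,0,0,0,0,0,0]]
  ]
}}

```text
clock: 10.87
tcp_pos: [0.5132, -0.0359, 0.0502]
orientation: [-0.46, -0.537, -0.458, 0.539]
wrist_force: [0.3, -9.0, -1.2]
finger_gap: 0.0003
```

>>> {"api": "drive_tool", "payload": {
  "plan": [
    [[0,0,-0.1,0,0,0,0],[0,0,-0.1,0,0,0,0],[0,0,0,0,0,0,0],[0,0,0,0,0,0,0],[0,0,0,0,0,0,0]]
  ]
}}

```text
clock: 11.28
tcp_pos: [0.5132, -0.0356, 0.0501]
orientation: [-0.46, -0.536, -0.457, 0.54]
wrist_force: [-2.3, -14.6, -2.8]
finger_gap: 0.0002
```

The carriage has stopped dead: 14.6 N with only 0.3 mm of motion, well short of the 168 mm end stop. So the tab is in the catch. I'll back off to the middle between the ridges and lift clear.

>>> {"api": "drive_tool", "payload": {
  "plan": [
    [[0,0,0.4,0,0,0,0],[0,0,0.4,0,0,0,0],[0,0,0.4,0,0,0,0],[-0.5,0,0.1,0,0,0,0],[-1.5,0,0,0,0,0,0]]
  ]
}}

```text
clock: 11.7
tcp_pos: [0.51, -0.0444, 0.0688]
orientation: [-0.458, -0.537, -0.461, 0.538]
wrist_force: [-0.5, 0.0, -0.9]
finger_gap: -0.0001
```

>>> {"api": "drive_tool", "payload": {
  "plan": [
    [[-3,0,0,0,0,0,0],[-3.5,0,0,0,0,0,0],[-3.5,0,0,0,0,0,0],[-3.5,0,0,0,0,0,0],[-2,0,0,0,0,0,0]]
  ]
}}

```text
clock: 12.12
tcp_pos: [0.5128, -0.0447, 0.2298]
orientation: [0.461, 0.539, 0.458, -0.536]
wrist_force: [-0.2, -0.1, 0.0]
finger_gap: 0.0003
```

```bash
python3 look.py s7
```

```text
t 12.1167 p [ 0.5128 -0.0447  0.2298] F [-0.23 -0.12  0.  ] gap 0.00026444659529678403 j6 1.4837262630157981
shift cm [18.77 -0.27 14.24] turn [ 0.05 -0.01 -0.29]
[287.95625  235.046875] [0.52781947 0.04479305 0.083     ] travel~ 0.1419594910913624
```

View pics/s7.png

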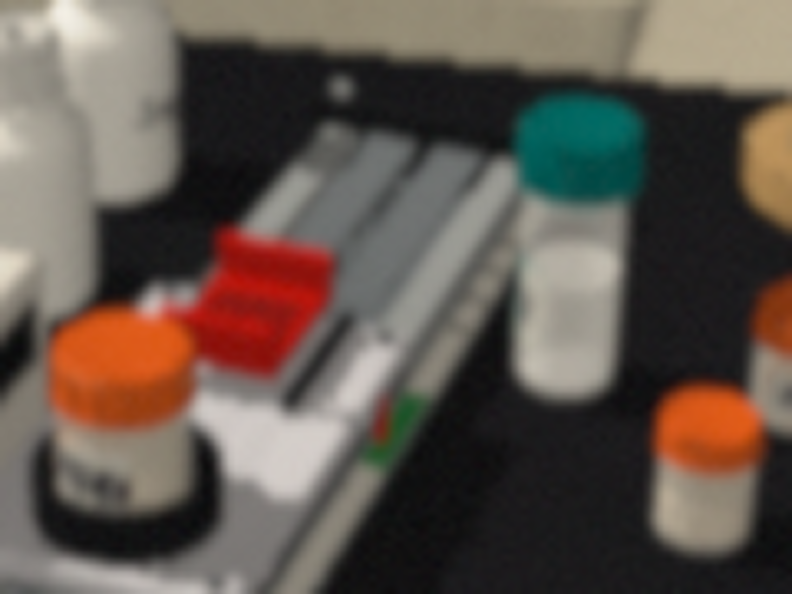

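Run:
```python
from h import *
u=np.array([np.cos(np.radians(81)),np.sin(np.radians(81)),0])
g=lambda q,x0,y0,f:(q[0]/f+x0-.4,q[1]/f+y0-.4)
P={"start":g((466,122),225,160,4),"s5":g((348,240),270,180,6.6),"s7":g((332,252),270,180,6.6)}
a=ray("side",P["start"],.061)
for k in P:
    for z in(.061,.0565): print(k,z,"moved",round(float((ray("side",P[k],z)-a)@u),4))
b=env.read_camera("top");cv2.imwrite("pics/t7.png",cv2.resize(b[130:250,220:400,::-1],None,fx=4.4,fy=4.4,interpolation=cv2.INTER_CUBIC))
```

```text
start 0.061 moved 0.0
start 0.0565 moved -0.0088
s5 0.061 moved 0.1302
s5 0.0565 moved 0.1228
s7 0.061 moved 0.1391
s7 0.0565 moved 0.1318
```

View pics/t7.png

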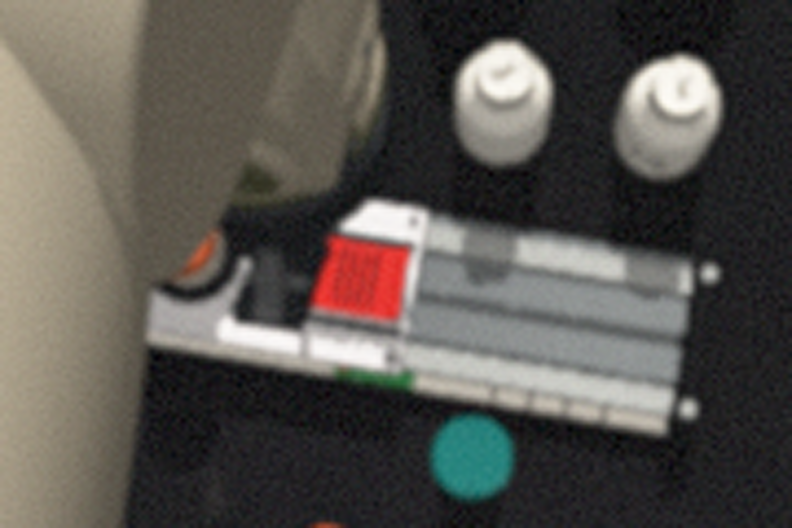

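The top view shows the tab at crop (362,280), level with the green bar. The bottles and the tube haven't moved, and the arm covers most of the jar. The image can't settle the tab's height, so I'll touch the pad lightly. If it's up, contact comes at z ≈ 0.047; if it's still down, only at about 0.043.

>>> {"api": "drive_tool", "payload": {
  "plan": [
    [[2.5,-0.2,0,0,0,0,0],[3.5,0,0,0,0,0,0],[3.5,0,0,0,0,0,0],[3.5,0,0,0,0,0,0],[2.0,0,0,0,0,0,0]]
  ]
}}

```text
clock: 12.63
tcp_pos: [0.5066, -0.0435, 0.071]
orientation: [-0.458, -0.536, -0.461, 0.539]
wrist_force: [-0.0, 0.2, 0.8]
finger_gap: -0.0
```

>>> {"api": "drive_tool", "payload": {
  "plan": [
    [[0,0,0,0,0,0,0],[0.5,0,0,0,0,0,0],[0.5,0,0,0,0,0,0],[0.5,0,0,0,0,0,0],[0,0,0,0,0,0,0]]
  ]
}}

```text
clock: 13.05
tcp_pos: [0.5102, -0.0447, 0.0605]
orientation: [0.46, 0.538, 0.459, -0.537]
wrist_force: [-0.1, -0.7, -0.7]
finger_gap: 0.0004
```

>>> {"api": "drive_tool", "payload": {
  "plan": [
    [[0.4,0,0,0,0,0,0],[0.4,0,0,0,0,0,0],[0.35,0,0,0,0,0,0],[0,0,0,0,0,0,0],[0,0,0,0,0,0,0]]
  ]
}}

```text
clock: 13.47
tcp_pos: [0.5096, -0.0446, 0.0485]
orientation: [-0.459, -0.538, -0.459, 0.538]
wrist_force: [-0.2, 1.3, 0.3]
finger_gap: -0.0001
```

>>> {"api": "drive_tool", "payload": {
  "plan": [
    [[0.15,0,0,0,0,0,0],[0,0,0,0,0,0,0],[0,0,0,0,0,0,0],[0,0,0,0,0,0,0],[0,0,0,0,0,0,0]]
  ]
}}

```text
clock: 13.88
tcp_pos: [0.5099, -0.0446, 0.0474]
orientation: [0.459, 0.538, 0.459, -0.538]
wrist_force: [-0.5, 0.8, 2.9]
finger_gap: 0.0001
```

Contact came at z = 0.0474 with 2.9 N, the same height as when the tab was locked at the start, so the tab is fully up. I'll lift away.

>>> {"api": "drive_tool", "payload": {
  "plan": [
    [[-0.5,0,0,0,0,0,0],[-2,0,0,0,0,0,0],[-3.5,0,0,0,0,0,0],[-3.5,0,0,0,0,0,0],[-3.5,0,0,0,0,0,0]]
  ]
}}

```text
clock: 14.3
tcp_pos: [0.509, -0.0444, 0.1785]
orientation: [-0.459, -0.537, -0.46, 0.538]
wrist_force: [1.5, 0.1, -0.8]
finger_gap: -0.0003
```

>>> {"api": "drive_tool", "payload": {
  "plan": [
    [[-2,0,0,0,0,0,0],[0,0,0,0,0,0,0],[0,0,0,0,0,0,0],[0,0,0,0,0,0,0],[0,0,0,0,0,0,0]]
  ]
}}

```text
clock: 14.72
tcp_pos: [0.5087, -0.0443, 0.1956]
orientation: [-0.458, -0.537, -0.46, 0.538]
wrist_force: [-0.1, -0.3, 0.1]
finger_gap: 0.0002
```

```bash
python3 look.py s8; python3 -c "
from h import *
env.hand_in()"
```

```text
t 14.7167 p [ 0.5087 -0.0443  0.1956] F [-0.06 -0.32  0.1 ] gap 0.0002387714145228402 j6 1.4834378426119692
shift cm [15.36  0.3  14.21] turn [ 0.01 -0.01  0.17]
[287.959375 235.0625  ] [0.52780083 0.04484208 0.083     ] travel~ 0.14200500262498833
the job is handed in; nothing more can be done
```

View pics/s8.png

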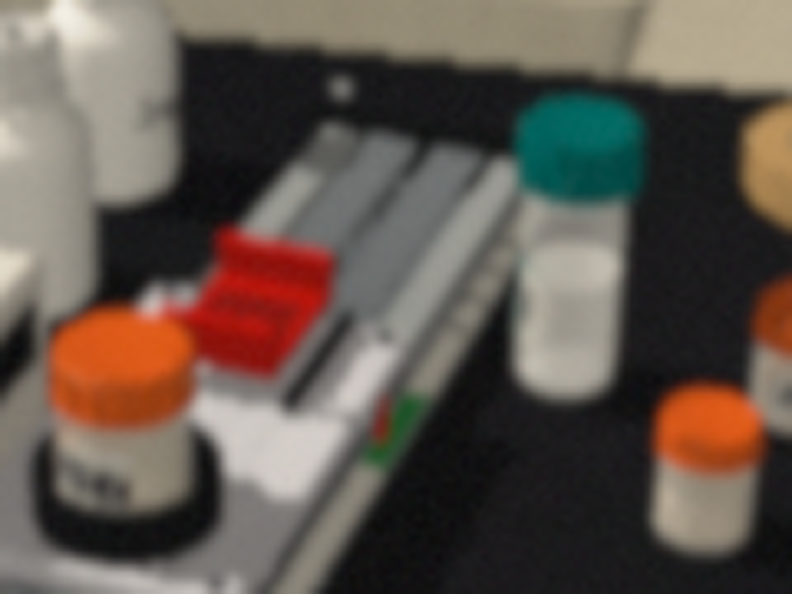

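The carriage is at the read station, locked in the home catch, and the job is handed in at about 14.8 s; the hand-in gives no verdict. I held the tab down for the first 83 mm or so, past all the notches. Then I let it up and pushed its ridge slowly until it caught at about 0.14 m.

**Last checks:**
- **Lock:** the carriage stopped dead, taking 14.6 N with only 0.3 mm of motion. A light touch found the pad at z ≈ 0.047, the same height as when it was locked at the start, so the tab is fully up.
- **Position:** the camera puts travel at about 0.142 m, a couple of millimetres uncertain. That is inside the 0.145 m limit, and right at the catch's upper end (0.140 m plus 1.5 mm play). The pointer is in the green zone.
- **Jar and bystanders:** in the last side view the jar stands upright in its cup. The bottles and tube look to be where they started. I judged both by eye.
- **Arm:** it is clear of everything, with wrist force near zero.

**Disagreed or inconclusive:** estimating tab height from the side image was too coarse to use. It read "up" mid-slide, when the tab should have been down, so I relied on the touch test. Pushing also took about 6–7 N rather than the stated 1.5 N of friction; I did not find out why.

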